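# Open the interlocked valve bank

### The job

Open all three hand levers of the grey valve bank: throw each one from leaning towards the robot to fully home, leaning away. A hidden interlock lets them go only in one order, which is not marked, so feel gently which lever is free, never force one that is blocked (its handle gives on an overload spring: keep the push below about 12 N), and leave the things standing behind the bank where they are.

Things in the scene. Friction and masses are not known exactly. Their poses are not given: they have to be found in the camera images.
- bank: Hand-lever valve bank, fixed to the bench: grey housing 110 mm deep (x), 250 mm wide (y), top at 75 mm, foot plate 150 x 290 x 12 mm. Origin on the bench under its centre; +x away from the robot (yaw within 0.25 rad). Three levers 75 mm apart along its y swing along its x. One lever is free at first; with it home a second comes free, then the third. The order is new each time and hidden.
- lever_left (a joint): The left (towards +y) lever's swing, rad, not counting its spring joint. 0: leans 0.45 rad back towards the robot (closed, the starting side); 0.45: upright; 0.90: leans 0.45 rad away from the robot against its end stop (open, fully home). Its hinge line runs along the bank's y, 50 mm above the bench. Counts as home above 0.80.
- flex_left (a joint): Bend of the left (towards +y) lever's handle at its overload spring joint (dark bead 45 mm above the hinge, 70 mm below the ball centre), rad, 0 at rest, positive when the ball is pushed away from the robot; 9 N m/rad, so 10 N at the ball square to the handle bends it about 0.08. Beyond 0.12 either way (about 15 N) the handle is overloaded: the lever has been forced.
- ball_left (a point): Centre of the blue ball, 30 mm across, on top of the left (towards +y) lever: 115 mm from the hinge, 154 mm above the bench at either end of its swing and 165 mm when upright. It moves about 100 mm over the full swing. Shaft below it 10 mm thick.
- pivot_left (a point): Centre of the left (towards +y) lever's hinge, 50 mm above the bench (fixed to the bank). A free lever swings all the way with 2 to 6 N at its ball; a blocked one has 8 to 17 mm of play at the ball (stops at 0.10 to 0.15 rad), then stands against the interlock. Blocked or at its end stop it feels springy (overload spring), about 2 N per mm at the ball. It stays where it is left.
- lever_mid (a joint): The middle lever's swing, rad, not counting its spring joint. 0: leans 0.45 rad back towards the robot (closed, the starting side); 0.45: upright; 0.90: leans 0.45 rad away from the robot against its end stop (open, fully home). Its hinge line runs along the bank's y, 50 mm above the bench. Counts as home above 0.80.
- flex_mid (a joint): Bend of the middle lever's handle at its overload spring joint (dark bead 45 mm above the hinge, 70 mm below the ball centre), rad, 0 at rest, positive when the ball is pushed away from the robot; 9 N m/rad, so 10 N at the ball square to the handle bends it about 0.08. Beyond 0.12 either way (about 15 N) the handle is overloaded: the lever has been forced.
- ball_mid (a point): Centre of the blue ball, 30 mm across, on top of the middle lever: 115 mm from the hinge, 154 mm above the bench at either end of its swing and 165 mm when upright. It moves about 100 mm over the full swing. Shaft below it 10 mm thick.
- pivot_mid (a point): Centre of the middle lever's hinge, 50 mm above the bench (fixed to the bank). A free lever swings all the way with 2 to 6 N at its ball; a blocked one has 8 to 17 mm of play at the ball (stops at 0.10 to 0.15 rad), then stands against the interlock. Blocked or at its end stop it feels springy (overload spring), about 2 N per mm at the ball. It stays where it is left.
- lever_right (a joint): The right (towards -y) lever's swing, rad, not counting its spring joint. 0: leans 0.45 rad back towards the robot (closed, the starting side); 0.45: upright; 0.90: leans 0.45 rad away from the robot against its end stop (open, fully home). Its hinge line runs along the bank's y, 50 mm above the bench. Counts as home above 0.80.
- flex_right (a joint): Bend of the right (towards -y) lever's handle at its overload spring joint (dark bead 45 mm above the hinge, 70 mm below the ball centre), rad, 0 at rest, positive when the ball is pushed away from the robot; 9 N m/rad, so 10 N at the ball square to the handle bends it about 0.08. Beyond 0.12 either way (about 15 N) the handle is overloaded: the lever has been forced.
- ball_right (a point): Centre of the blue ball, 30 mm across, on top of the right (towards -y) lever: 115 mm from the hinge, 154 mm above the bench at either end of its swing and 165 mm when upright. It moves about 100 mm over the full swing. Shaft below it 10 mm thick.
- pivot_right (a point): Centre of the right (towards -y) lever's hinge, 50 mm above the bench (fixed to the bank). A free lever swings all the way with 2 to 6 N at its ball; a blocked one has 8 to 17 mm of play at the ball (stops at 0.10 to 0.15 rad), then stands against the interlock. Blocked or at its end stop it feels springy (overload spring), about 2 N per mm at the ball. It stays where it is left.
- bottle: Red threadlocker bottle with a black nozzle, 23 x 40 x 108 mm, standing loose behind the bank; origin under its centre. Bystander.
- part_box: Small blue and white cardboard parts box, 51 x 66 x 86 mm, standing loose behind the bank; origin under its centre. Bystander.
- tape_roll: White roll of thread tape with a blue core, 52 mm across, 13 mm high, lying loose behind the bank; origin under its centre. Bystander.

How it is judged (in metres and radians):
On the way, in this order (a step that is already met when the one before it is completed fails the run):
1. a first lever is fully home (value of joint any of lever_left, lever_mid, lever_right above 0.8 rad), for 0.1 s.
2. two levers are fully home ((value of joint each of lever_left, lever_mid above 0.8 rad or value of joint each of lever_left, lever_right above 0.8 rad or value of joint each of lever_mid, lever_right above 0.8 rad)), for 0.1 s.
At the end, for the whole second after the job is handed in: All three levers stand at rest fully home, leaning away from the robot (each lever joint above 0.80 of its 0.90 rad) (value of joint each of lever_left, lever_mid, lever_right above 0.8 rad and velocity of joint each of lever_left, lever_mid, lever_right below 0.05 rad/s); the robot touches nothing.
It fails at once if the left lever is forced: its handle is bent more than 0.12 rad (about 15 N at the ball) (value of joint flex_left above 0.12 rad or value of joint flex_left below -0.12 rad).
It fails at once if the mid lever is forced: its handle is bent more than 0.12 rad (about 15 N at the ball) (value of joint flex_mid above 0.12 rad or value of joint flex_mid below -0.12 rad).
It fails at once if the right lever is forced: its handle is bent more than 0.12 rad (about 15 N at the ball) (value of joint flex_right above 0.12 rad or value of joint flex_right below -0.12 rad).
It fails at once if the bottle, box or tape roll behind the bank is moved more than 20 mm (distance of any of bottle, part_box, tape_roll from where it was at the start of the episode above 0.02 m).
It also fails if it takes over 72 s, if anything falls off the work surface, if the arm or the gripper's body presses on something with over 40 N, if the wrist force passes 120 N, or if a joint passes its speed limit or range.

### The arm

A 6-joint arm with a two-finger parallel gripper is mounted at the origin on a cart in front of the work surface, level with it; the furniture and walls round the work are solid. World frame = base frame: x ahead of the robot, y to its left, z up, the work surface at z = 0. Lengths are in mm, angles in rad, forces in N, time in s.
With the tool pointing down it reaches from about 350 to 975 mm from the base axis. Payload 4.9 kg.
Tool frame: the origin (TCP) lies midway between the tips of the shut fingers; the grasp point (between the pads) lies behind it (tcp_to_grasp is the z of the grasp point in the tool frame, in mm); z points along the fingers, y is the line along which they close (so a half turn about z gives the same grasp; the last joint's range is limited). The gripper opens to 85 mm and grips with 20 to 120 N. Pads are 22 mm wide; open, the fingers measure 114 mm over their backs; the gripper's body (76 mm by 85 mm) begins 54 mm behind the grasp point. The pads swing forward as they close: fully open they stand 13 mm farther back than shut.
Start: joints at [-1.366, 0.053, 1.613, -0, 1.476, -0.119], TCP at [198.851, -592.503, 231.304] pointing down, gripper open.
Joint ranges: [-3.01, 3.01], [-1.01, 2.22], [0.06, 2.58], [-1.02, 4.17], [0.09, 2.62], [-3.14, 3.14]. Speed limits (rad/s): [2.57, 2.57, 3.14, 3.14, 3.14, 3.14].

### API

Orientations are given as a unit quaternion [x, y, z, w].
In Python, from bench import movep, move_l, goto_joints, ungrasp, close, dwell, solve_ik, read_state, read_camera, PlanningError, finish_job, tcp_to_grasp gives the robot as it stands. The module is installed in compiled form; this text tells all that it offers. Calls block until the motion is done:
- movep(position, orientation): joint-space move of the TCP to a pose.
- move_l(position, orientation=None, vel=150): straight line of the TCP; orientation=None keeps the orientation; vel is the mean speed in mm/s.
- goto_joints(angles): joint-space move.
- ungrasp() and close(grip_force=None): open the fingers fully, or close them until they stop; grip_force is the grip in N (None keeps the last).
- dwell(seconds).
- solve_ik(position, orientation): joint angles nearest the present ones, or None.
- read_state(): the state.
- read_camera(name): name is "scene" or "top" or "wrist"; returns a dict with "image" (384x512x3 uint8, red, green, blue), "camera_matrix" (3x3 intrinsics, pixels), "pose" (4x4, takes a point from camera to world coordinates); the wrist camera has in their place "tool_from_camera" (4x4, takes a point from camera to tool coordinates, whose origin is the TCP and whose axes are the flange's). Camera axes: x right, y down, z forward; pixel columns grow to the right and rows downward; lengths in mm; the calibration is good to about 2 mm. A picture is of the moment at which its call begins: read the wrist's pose just before it. There is no depth.
A pose or a line that the arm cannot do raises PlanningError and nothing moves.
- finish_job(): hands the job in; it is judged then, once.
The state is a dict: "time_s": time; "joint_pos": joint angles; "joint_vel": joint speeds; "effort": joint torques, N m; "eef_pos": TCP position; "tcp_rot": TCP orientation; "force": force on the tool from outside, world axes, zero at the start; "ft_torque": the same for the moment, N m; "finger_gap": finger opening in mm; "gripper_force": force on a finger pad.
Only numpy, scipy, OpenCV 4.12 (cv2) and the standard library are available. Lean on these libraries where they do the work, as an engineer would, in place of code of your own. Each camera call takes 0.05 s, during which the arm holds its last target. There are 200 camera calls.

## Working session

There is one attempt and no reset: what is moved stays moved. The work goes in short steps, each a Python script; the robot and the scene stay as the last script left them, time stands still between calls to the robot, and variables do not carry over. Pictures are saved under pics/ and viewed, at most 10 in all, crops included, and the job is handed in when it is done.

```bash
mkdir -p pics
python3 - <<'E'
from bench import *
import cv2,numpy as np,pickle
d={}
for n in("scene","top"):
    c=read_camera(n);d[n]=c
    cv2.imwrite(f"pics/{n}0.png",c["image"][:,:,::-1])
    print(n,c["camera_matrix"].tolist(),np.round(c["pose"],3).tolist())
    h=cv2.cvtColor(c["image"],cv2.COLOR_RGB2HSV)
    m=cv2.inRange(h,(100,120,50),(130,255,255))
    k,l,s,ce=cv2.connectedComponentsWithStats(m)
    for i in range(1,k):
        if s[i,4]>15:print(s[i],ce[i])
pickle.dump(d,open("d.pkl","wb"))
s=read_state();print({k:np.round(v,3).tolist() for k,v in s.items()},tcp_to_grasp)
E
```

```text
scene [[354.2597316980398, 0.0, 251.88377104183905], [0.0, 354.2597316980398, 191.9275846950235], [0.0, 0.0, 1.0]] [[-0.72, -0.416, 0.555, 143.66], [-0.694, 0.452, -0.56, 589.117], [-0.018, -0.789, -0.615, 632.623], [0.0, 0.0, 0.0, 1.0]]
[121  68  41  18 308] [140.55844156  76.7987013 ]
[464  76  36  19 263] [479.75285171  83.90114068]
[  71  101   89   61 2988] [118.30421687 130.76706827]
[430 112   6  12  49] [432.3877551  117.34693878]
[403 162   6   4  17] [405.23529412 163.70588235]
[298 183  13  13 128] [303.703125 189.28125 ]
[281 202  14  13 147] [287.85714286 208.23809524]
[   0  204   43   79 1015] [ 13.97142857 240.80197044]
[365 204  30  24 535] [378.31028037 215.15140187]
[ 48 215  11   8  42] [ 53.64285714 218.80952381]
[263 223  15  14 168] [269.76190476 229.44047619]
[212 230   7   4  17] [214.64705882 231.35294118]
[ 60 266   4   7  18] [ 61.5 269. ]
[ 34 291  23  21 164] [ 44.97560976 300.81097561]
[ 53 296  71  13 508] [ 81.81299213 302.28346457]
[  1 326  18  16 124] [  9.68548387 333.01612903]
[198 360   9  13  74] [202.09459459 365.93243243]
top [[353.5891412246
[... 704 characters left out ...]
25352113]
[209 238  13  14 140] [215.26428571 244.77857143]
[443 250   5   4  16] [445.1875 251.6875]
[439 256   7   8  39] [441.64102564 259.17948718]
[129 262   5   7  18] [130.72222222 265.11111111]
[325 271  28  31 565] [337.60353982 284.57168142]
[501 299   6   6  27] [503.55555556 301.48148148]
{'time_s': 0.1, 'joint_pos': [-1.366, 0.053, 1.614, 0.0, 1.476, -0.119], 'joint_vel': [-0.001, -0.002, -0.002, -0.001, 0.0, -0.0], 'effort': [0.001, -39.49, -37.136, -0.0, 0.004, 0.0], 'eef_pos': [198.736, -591.956, 230.16], 'tcp_rot': [0.987, 0.161, -0.0, -0.001], 'force': [-0.2, 0.223, -0.783], 'ft_torque': [-0.02, -0.011, 0.004], 'gripper_force': 0.0, 'finger_gap': 85.586} -18.700000000000003
```

Run:
```python
import pickle,numpy as np,cv2
d=pickle.load(open("d.pkl","rb"))
def ray(c,p):
    K=c["camera_matrix"];T=c["pose"];v=T[:3,:3]@np.linalg.solve(K,[p[0],p[1],1]);return T[:3,3],v/np.linalg.norm(v)
S=[(303.7,189.3),(287.86,208.24),(269.76,229.44)];T=[(215.26,244.78),(248.65,237.25),(281.74,229.64)]
for order in (S,S[::-1]):
  P=[]
  for a,b in zip(order,T):
    o1,v1=ray(d["scene"],a);o2,v2=ray(d["top"],b)
    t=np.linalg.lstsq(np.c_[v1,-v2],o2-o1,rcond=None)[0]
    A=o1+v1*t[0];B=o2+v2*t[1];P.append((A+B)/2);print(np.round((A+B)/2,1),np.linalg.norm(A-B).round(2))
a=cv2.imread("pics/scene0.png");b=cv2.imread("pics/top0.png")
cv2.imwrite("pics/both.png",cv2.resize(np.vstack([a[60:330,100:450],b[130:384,120:470]]),None,fx=1.13,fy=1.13))
```

```text
[446.7 189.3 255. ] 50.84
[484.5 141.  152.7] 0.92
[534.7  82.9  16.9] 72.86
[469.4 214.6 153.9] 1.12
[484.5 141.  152.7] 0.92
[499.7  67.5 152.9] 1.05
```

View pics/both.png

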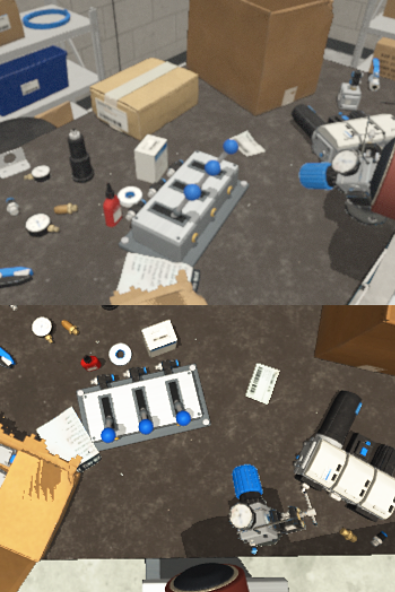

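The crop shows the three balls leaning towards the robot. They triangulate to z of about 153, as the text says, with 75 mm spacing and a yaw of about 0.20. There is an unknown blue-capped device and a white machine on the right, so I'll check their heights before planning the path.

Run:
```python
import pickle,numpy as np,cv2
d=pickle.load(open("d.pkl","rb"))
def ray(c,p):
    K=c["camera_matrix"];T=c["pose"];v=T[:3,:3]@np.linalg.solve(K,[p[0],p[1],1]);return T[:3,3],v/np.linalg.norm(v)
for a,b in [((378.3,215.2),(337.6,284.6))]:
    o1,v1=ray(d["scene"],a);o2,v2=ray(d["top"],b)
    t=np.linalg.lstsq(np.c_[v1,-v2],o2-o1,rcond=None)[0]
    A=o1+v1*t[0];B=o2+v2*t[1];print(np.round((A+B)/2,1),np.linalg.norm(A-B).round(2))
a=cv2.imread("pics/scene0.png")[40:300,250:512];b=cv2.imread("pics/top0.png")[180:384,250:512]
cv2.imwrite("pics/right.png",cv2.resize(np.vstack([a,b]),None,fx=1.28,fy=1.28))
```

```text
[371.9 -66.7  65.7] 0.57
```

View pics/right.png

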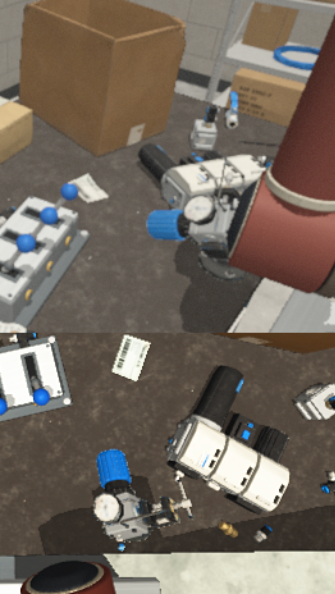

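The blue-capped device is low, with its cap at z of about 66 (pixel 378,215 in the scene image). The red column is the robot's own arm. A high approach from the right is clear, so I'll start with the right lever.

```bash
cat > h.py <<'E'
from bench import *
import numpy as np
YAW=.203; ax=np.array([np.cos(YAW),np.sin(YAW),0]); Q=[np.cos(YAW/2),np.sin(YAW/2),0,0]
B={"L":np.array([469.4,214.6,0]),"M":np.array([484.5,141,0]),"R":np.array([499.7,67.5,0])}
Z=143
def at(k,s,z=Z): return (B[k]+ax*s+[0,0,z]).tolist()   # s: TCP along bank x relative to the ball's start
def F(n=4):
    f=[]
    for _ in range(n): dwell(.02); f.append(read_state()["force"])
    return float(-np.mean(f,0)@ax)
def approach(k,z=250):
    movep(at(k,-45,z),Q); move_l(at(k,-45),vel=120); dwell(.2); return F()
def push(k,f0,s=-32,end=85,lim=7.5):
    """Step until force>lim (springy stop) ; coarser once past the play. Returns s,log"""
    log=[]; move_l(at(k,s),vel=60)
    while s<end:
        s+=1.5 if s<-2 or s>60 else 4
        move_l(at(k,s),vel=25); f=F(2)-f0; log.append((round(s,1),round(f,1)))
        if f>lim: break
    return s,log
def retreat(k,s):
    move_l(at(k,s-15),vel=80); move_l(at(k,s-15,250),vel=200)
E
python3 - <<'E'
from h import *
close(20)
p=read_state()["eef_pos"]; move_l([p[0],p[1],300],vel=250)
f0=approach("R"); print("f0",f0,read_state()["time_s"],np.round(read_state()["eef_pos"],1),at("R",-45))
s=-32; s,l=push("R",f0,end=-20,lim=5); print(s,l,read_state()["time_s"])
E
```

```text
f0 -0.07695550982130932 5.0917 [456.   58.4 143.7] [455.62402277990407, 58.42761155518638, 143.0]
-20.0 [(-30.5, 0.4), (-29.0, 0.0), (-27.5, -0.4), (-26.0, 0.7), (-24.5, 4.2), (-23.0, 3.8), (-21.5, 4.0), (-20.0, 4.3)] 7.725
```

Run:
```python
from h import *
s,l=push("R",-.08,s=-20); print(s,l,read_state()["time_s"])
```

```text
-9.5 [(-18.5, 3.9), (-17.0, 3.4), (-15.5, 3.4), (-14.0, 3.6), (-12.5, 4.3), (-11.0, 6.4), (-9.5, 7.6)] 9.9583
```

The right lever is blocked: the force turns springy after about 13 mm of play. I'll try the middle one.

Run:
```python
from h import *
retreat("R",-9.5)
f0=approach("M"); s,l=push("M",f0); print(f0,s,l,read_state()["time_s"])
```

```text
0.21277865285349692 -8.0 [(-30.5, -0.2), (-29.0, -0.1), (-27.5, 0.4), (-26.0, 0.3), (-24.5, 3.8), (-23.0, 4.0), (-21.5, 3.9), (-20.0, 4.3), (-18.5, 3.4), (-17.0, 3.7), (-15.5, 3.1), (-14.0, 2.9), (-12.5, 4.4), (-11.0, 5.9), (-9.5, 7.5), (-8.0, 9.4)] 17.5917
```

The middle lever is blocked too, so the left one should be free. Before going there I'll check the clearance to the carton on the left.

Run:
```python
from h import *
import cv2
retreat("M",-8)
a=read_camera("scene")["image"][200:384,100:400,::-1];b=read_camera("top")["image"][180:384,60:360,::-1]
cv2.imwrite("pics/left.png",cv2.resize(np.vstack([a,b]),None,fx=1.5,fy=1.5)); print(read_state()["time_s"])
```

```text
18.7083
```

View pics/left.png

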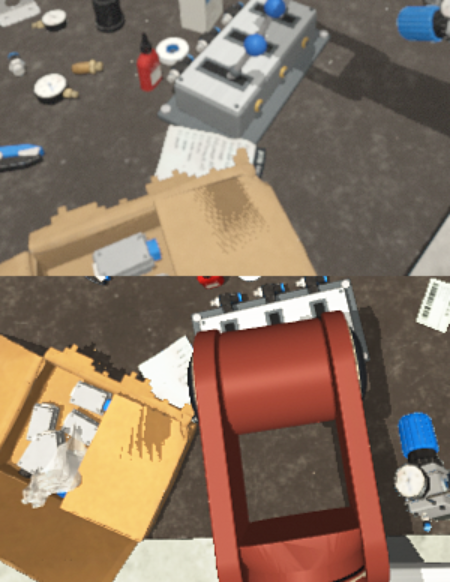

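The carton flap's corner is at about scene (262,304) and top (187,270). I'll triangulate it.

Run:
```python
import pickle,numpy as np
d=pickle.load(open("d.pkl","rb"))
def ray(c,p):
    K=c["camera_matrix"];T=c["pose"];v=T[:3,:3]@np.linalg.solve(K,[p[0],p[1],1]);return T[:3,3],v/np.linalg.norm(v)
for a,b in [((262,304),(187,270)),((276,320),(188,278))]:
    o1,v1=ray(d["scene"],a);o2,v2=ray(d["top"],b)
    t=np.linalg.lstsq(np.c_[v1,-v2],o2-o1,rcond=None)[0]
    A=o1+v1*t[0];B=o2+v2*t[1];print(np.round((A+B)/2,1),np.linalg.norm(A-B).round(2))
```

```text
[412.2 296.8  55.1] 1.67
[386.1 295.3  30.4] 10.91
```

The flap is low (z of about 55) and lies at y of about 295 or more, so the way is clear. Now the left lever.

Run:
```python
from h import *
f0=approach("L"); s,l=push("L",f0); print(f0,s,l,read_state()["time_s"])
```

```text
0.26261381805416373 80.0 [(-30.5, 0.1), (-29.0, -0.6), (-27.5, 0.0), (-26.0, -0.1), (-24.5, 3.5), (-23.0, 3.7), (-21.5, 3.3), (-20.0, 4.9), (-18.5, 6.0), (-17.0, 5.3), (-15.5, 5.0), (-14.0, 4.5), (-12.5, 4.6), (-11.0, 4.4), (-9.5, 4.6), (-8.0, 4.3), (-6.5, 3.6), (-5.0, 4.4), (-3.5, 3.5), (-2.0, 3.2), (2.0, 2.5), (6.0, 2.2), (10.0, 2.1), (14.0, 2.5), (18.0, 1.4), (22.0, 1.9), (26.0, 2.5), (30.0, 2.7), (34.0, 2.0), (38.0, 1.8), (42.0, 2.0), (46.0, 1.5), (50.0, 2.0), (54.0, 2.8), (58.0, 1.7), (62.0, 1.7), (63.5, 2.1), (65.0, 2.8), (66.5, 1.9), (68.0, 2.7), (69.5, 2.0), (71.0, 1.8), (72.5, 2.7), (74.0, 2.2), (75.5, 3.6), (77.0, 4.8), (78.5, 7.2), (80.0, 9.2)] 35.325
```

The left lever is home, with the stop felt at about s = 76. Next the middle lever, taken faster from its known play position.

```bash
cat >> h.py <<'E'
def fast(k,start):
    movep(at(k,-28,210),Q); move_l(at(k,-28),vel=150); dwell(.15); f0=F(3)
    s,l=push(k,f0,s=start,end=-4,lim=7.5); print(k,f0,s,l)
    if l[-1][1]>7.5: return s,False
    move_l(at(k,20),vel=50); print(F(2)-f0); move_l(at(k,68),vel=50)
    s,l=push(k,f0,s=68,end=83,lim=8); print(s,l); return s,True
def out(k,s): move_l(at(k,s-12),vel=150); move_l(at(k,s-12,210),vel=200)
E
python3 - <<'E'
from h import *
out("L",80); s,ok=fast("M",-16); out("M",s); print(ok,read_state()["time_s"])
E
```

```text
M -0.562888240579626 -8.5 [(-14.5, 1.3), (-13.0, 1.2), (-11.5, 6.0), (-10.0, 7.5), (-8.5, 9.3)]
False 39.9167
```

The middle lever is still blocked, so the right one goes next, then the middle.

Run:
```python
from h import *
s,ok=fast("R",-17); out("R",s); print(ok,read_state()["time_s"])
if ok:
    s,ok=fast("M",-16); out("M",s); print(ok,read_state()["time_s"])
```

```text
R 0.6179406887107513 -3.5 [(-15.5, -1.2), (-14.0, -1.2), (-12.5, 1.8), (-11.0, 4.4), (-9.5, 3.8), (-8.0, 4.1), (-6.5, 3.6), (-5.0, 2.9), (-3.5, 3.5)]
0.21898843746390007
80.0 [(69.5, 1.7), (71.0, 2.3), (72.5, 1.5), (74.0, 2.2), (75.5, 3.5), (77.0, 5.2), (78.5, 6.0), (80.0, 9.3)]
True 49.0083
M 0.4545172406206608 -4.0 [(-14.5, -0.9), (-13.0, 1.9), (-11.5, 2.9), (-10.0, 3.1), (-8.5, 2.3), (-7.0, 2.5), (-5.5, 2.4), (-4.0, 1.8)]
0.228519010008432
80.0 [(69.5, 1.9), (71.0, 2.8), (72.5, 1.9), (74.0, 2.3), (75.5, 2.8), (77.0, 5.6), (78.5, 7.2), (80.0, 8.7)]
True 58.0083
```

All three levers are against their end stops. I'll back off, check the ball positions and hand in.

Run:
```python
from h import *
p=at("M",-60,300); move_l(p,vel=200); dwell(.3)
import cv2
c=read_camera("scene");h=cv2.cvtColor(c["image"],cv2.COLOR_RGB2HSV)
k,l,s,ce=cv2.connectedComponentsWithStats(cv2.inRange(h,(100,120,50),(130,255,255)))
K=c["camera_matrix"];T=c["pose"]
for i in range(1,k):
    if 60<s[i,4]<250:
        v=T[:3,:3]@np.linalg.solve(K,[*ce[i],1]); P=T[:3,3]+v*(154-T[2,3])/v[2]
        if 400<P[0]<700 and 0<P[1]<300: print(np.round(P,1), np.round((P-B["M"])@ax,1))
cv2.imwrite("pics/end.png",c["image"][:,:,::-1]); print(read_state()["time_s"])
```

```text
[597.6  87.9 154. ] 100.1
[581.  161.8 154. ] 98.8
[566.  235.9 154. ] 99.0
59.2917
```

View pics/end.png

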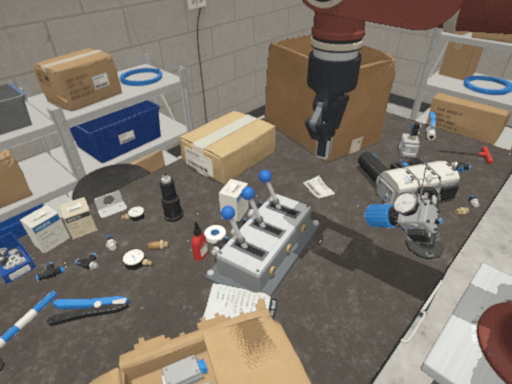

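The picture shows all three balls leaning away, at about (228,213), (248,193) and (265,176), which is 99–100 mm of travel each. The bottle, box and tape are still standing in place, and the gripper is clear.

```bash
python3 -c "from bench import *; print(finish_job())"
```

```text
the job is handed in; nothing more can be done
None
```

All three levers are fully home, opened in the order left, right, middle; pushes read 9.4 N at most, the bottle, box and tape looked unmoved, and the job was handed in at about 59 s.

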